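# Put the fit-up tools back into their foam inserts

## Task

The fit-up on the stainless tray is finished: put the two arrow magnets, the pink gas cup and the tape measure back into the foam inserts cut to their shapes, each fully down in its own cut-out, magnets flat with the tip to the narrow end, cup and tape measure upright. Do not push the open tin of nuts out of its place.

Things in the scene. Friction and masses are not known exactly. Their poses are not given: they have to be found in the camera images.
- magnet_big: Larger arrow-shaped welding magnet, red plates on a steel core (no pull here), lying flat, 59 x 84 x 16 mm, 0.3 kg. House-shaped from above, symmetrical about its x: base edge 71 mm at x = -29, widest (84) at x = -17, blunt tip, a 24 mm edge, at x = +29. Origin: centre of the underside, z up. Grip along x by the top 7 mm: then the fingertips stay above the foam.
- magnet_small: Smaller arrow-shaped welding magnet, red on steel, lying flat, 42 x 54 x 16 mm, 0.14 kg. Same shape, symmetrical about its x: base edge 42 mm at x = -21, widest (54) at x = -10, blunt tip, a 22 mm edge, at x = +21. Origin: centre of the underside, z up. Grip along x (42 mm) by the top 7 mm.
- gas_cup: Pink ceramic gas cup of a welding torch, standing on its wide end: 42 mm tall, 25 mm in diameter below, narrower above, open at both ends, 12 g. Origin: centre of the underside, z up the axis.
- tape_mid (a point): Yellow tape measure, upright in the stainless tray (floor 2 mm up, walls 140 mm high and 264 mm apart, tray turned some 50 degrees). 34 mm thick (own x, grip here), 63 mm tall, 0.26 kg. This point: in the plane of its underside, midway between the case's back and the small tongue's end; the case spans y = -38 to +28 mm, the tongue to +38 mm; z up.
- insert_big: Foam insert for the larger magnet, 90 x 114 mm (own x by y), 16 mm thick, fixed: 7 mm dark foam on 9 mm yellow foam; cut-out through the dark sheet only, its yellow floor 9 mm above the bench. Cut-out: that magnet's outline plus 5 mm all round at the floor, 7.5 mm at the lip, tip towards +x. In place, origins coincide and x axes point the same way. Origin: centre of the underside, z up.
- insert_small: Foam insert for the smaller magnet, 74 x 88 mm (own x by y), 16 mm thick, fixed: 7 mm dark foam on 9 mm yellow foam; cut-out through the dark sheet only, its yellow floor 9 mm above the bench. Cut-out: that magnet's outline plus 5 mm all round at the floor, 7.5 mm at the lip, tip towards +x. In place, origins coincide and x axes point the same way. Origin: centre of the underside, z up.
- insert_cup: Foam insert for the gas cup, 66 x 66 mm (own x by y), 16 mm thick, fixed: 7 mm dark foam on 9 mm yellow foam; cut-out through the dark sheet only, its yellow floor 9 mm above the bench. Round cut-out in the middle, 35 mm across at the floor, 40 mm at the lip. Origin: centre of the underside, z up.
- insert_tape: Foam insert for the tape measure, 68 x 112 mm (own x by y), 16 mm thick, fixed: 7 mm dark foam on 9 mm yellow foam; cut-out through the dark sheet only, its yellow floor 9 mm above the bench. Oblong cut-out in the middle, 44 (x) by 88 mm (y) at the floor, 5 mm more at the lip; the tape measure stands upright in it, tongue to either end. Origin: centre of the underside, z up.
- nut_tin: Open round tin of nuts, 71 mm in diameter, 38 mm tall, standing loose beside the inserts; it stays where it is. Origin: centre of the underside.
Not all that is in view belongs to the job. Leave any black look-alike of the gas_cup alone.

How it is judged:
By the outcome, as a careful person would: the job done as asked, in the order asked, and still so for the second after the job is handed in, with the robot touching nothing.
It also fails if it takes over 120 s, if anything falls off the work surface, if the arm or the gripper's body presses on something with over 40 N, if the wrist force passes 120 N, or if a joint passes its speed limit or range.

## Robot

A 6-joint arm with a two-finger parallel gripper is mounted at the origin on a cart in front of the work surface, level with it; the furniture and walls round the work are solid. World frame = base frame: x ahead of the robot, y to its left, z up, the work surface at z = 0. Lengths are in mm, angles in rad, forces in N, time in s.
With the tool pointing down it reaches from about 300 to 775 mm from the base axis. Payload 14.6 kg.
Tool frame: the origin (TCP) lies between the finger pads; the fingertips stand manip.tip_reach ahead of it and the grasp point (between the pads) lies 5 mm behind it (manip.tip_reach is the distance from the TCP to the fingertips, in mm); z points along the fingers, y is the line along which they close (so a half turn about z gives the same grasp; the last joint's range is limited). The gripper opens to 94 mm and grips with 3 to 60 N. Pads are 16 mm wide; open, the fingers measure 119 mm over their backs; the gripper's body (75 mm by 177 mm) begins 78 mm behind the grasp point.
Start: joints at [-1.197, 0.3, 1.521, -0, 1.321, -0.067], TCP at [234.657, -497.419, 219.446] pointing down, gripper open.
Joint ranges: [-3.03, 3.03], [-0.79, 2.21], [0.23, 2.52], [-1.04, 4.18], [0, 3.07], [-2.55, 2.55]. Speed limits (rad/s): [2.22, 2.22, 2.57, 3.14, 3.14, 3.14].

## Interface

Orientations are given as [roll, pitch, yaw] about the fixed x, y, z axes, in that order (R = Rz(yaw) Ry(pitch) Rx(roll)).
In Python, from cell import manip gives the robot as it stands. The module is installed in compiled form; this text tells all that it offers.
- The arm moves only by the shell command python3 -m creep 'ROWS' [FORCE]. ROWS is JSON, a list of rows, each a list of 3 entries, a list of its own where there are three numbers: the opening, from -1 (shut) to 1 (fully open), then the shift along the tool's x, y, z in cm, then the turn about the tool's z in units of 5 degrees (1.0 is 5 degrees). In form: [[grip, [tx, ty, tz], roll], ...]. A call has 1 to 12 rows; each row is the pose to reach, as a shift and turn from the pose commanded when the call began, along the tool's axes at that moment; what a row does not reach only later rows make up. A row lasts 1/10 s, in which the tool goes at most 50 mm and 8.59 degrees, less where a joint would pass 70% of its speed; a pose out of reach is approached as far as the arm can. A call with a gripper value outside its range is refused whole. The fingers move at their own pace and stop on an object; FORCE is the grip in N (left out, the last holds). Time passes only in rows, so rows that repeat a pose let the fingers close. It gives the time, the measured TCP pose, the force, the opening and the grip force at its end, in the units of the state.
- manip.read_state(): the state, without advancing time (a new reading comes with each control period).
- manip.camera(name): name is "scene" or "top" or "wrist"; returns the picture (384x512x3 uint8, red, green, blue); there is no depth.
- manip.camera_params(name): a dict with "fovy" (degrees; the focal length in pixels is half the picture's height over the tangent of half this angle, whatever the lens; pixels are square), "cx", "cy" (the principal point, pixels), "origin" and "attitude" of the camera in the world. Camera axes: x right, y down, z forward; pixel columns grow to the right and rows downward; lengths in mm; the calibration is good to about 2 mm. A picture is of the moment at which its call begins: read the wrist's pose just before it. camera_params takes no time and is no camera call; for the wrist camera it gives the pose at the moment of the call.
- manip.sign_off(): hands the job in; it is judged then, once.
The state is a dict: "clock": time; "joints": joint angles; "qd": joint speeds; "effort": joint torques, N m; "eef_pos": TCP position; "eef_rot": TCP orientation; "wrist_force": force on the tool from outside, world axes, zero at the start; "moment": the same for the moment, N m; "finger_gap": finger opening in mm; "finger_force": force on a finger pad.
Only numpy, scipy, OpenCV 4.12 (cv2) and the standard library are available. Lean on these libraries where they do the work, as an engineer would, in place of code of your own. Each camera call takes 0.05 s, during which the arm holds its last target. There are 200 camera calls.

## Working session

There is one attempt and no reset: what is moved stays moved. The work goes in short steps, Python scripts to look and compute and a shell command to move; the robot and the scene stay as the last step left them, time stands still between calls to the robot, and variables do not carry over. Pictures are saved under pics/ and viewed, at most 14 in all, crops included, and the job is handed in when it is done.

```bash
mkdir -p pics; cat > h.py <<'E'
import numpy as np, cv2
from cell import manip
from scipy.spatial.transform import Rotation as R
def K(p):
    f=192/np.tan(np.radians(p['fovy'])/2); return f,p['cx'],p['cy']
E
python3 - <<'E'
from h import *
s=manip.read_state(); print(s, manip.tip_reach)
for n in ['scene','top','wrist']:
    print(n,manip.camera_params(n))
    im=manip.camera(n); np.save(f'pics/{n}0.npy',im); cv2.imwrite(f'pics/{n}0.png',cv2.resize(im[:,:,::-1],(768,576),interpolation=cv2.INTER_CUBIC))
E
```

```text
{'clock': 0.0, 'joints': array([-1.19660630e+00,  3.00473408e-01,  1.52155323e+00,  3.08013555e-05,
        1.32070331e+00, -6.66039226e-02]), 'qd': array([ 0.00041361,  0.00048807, -0.00041638,  0.00148354,  0.00051929,
        0.00070455]), 'effort': array([ 3.08257586e-04, -5.31805909e+01, -3.52738810e+01,  7.08509772e-02,
        2.44472595e-02, -9.66712423e-05]), 'eef_pos': array([ 234.57759713, -497.2060048 ,  218.89683599]), 'eef_rot': array([-3.14045986e+00, -1.05460875e-04,  4.40786250e-01]), 'wrist_force': array([ 0.33778264,  0.44200189, -0.60917029]), 'moment': array([-0.07015772,  0.03740273, -0.00695614]), 'finger_force': 0.0, 'finger_gap': 94.16716052324152} 14.0
scene {'fovy': 54.73265872158019, 'cx': 251.66253377131522, 'cy': 190.7531778541638, 'origin': array([-158.46528799,  619.19352239,  690.57385662]), 'attitude': array([-2.19908114,  0.02183407, -2.21723393])}
top {'fovy': 45.03207015714176, 'cx': 253.48924597630776, 'cy': 191.9890072866165, 'origin': array([ 409.39308969,   62.3488641 , 1428.66456265]), 'attitude': array([-3.03386579e+00, -1.10897725e-04, -1.56392224e+00])}
wrist {'fovy': 70.80081047713294, 'cx': 254.92464456834296, 'cy': 186.65179757202236, 'origin': array([ 296.54714417, -468.97016046,  384.39373037]), 'attitude': array([ 2.90419851e+00,  9.76283262e-04, -1.12978498e+00])}
```

View pics/top0.png

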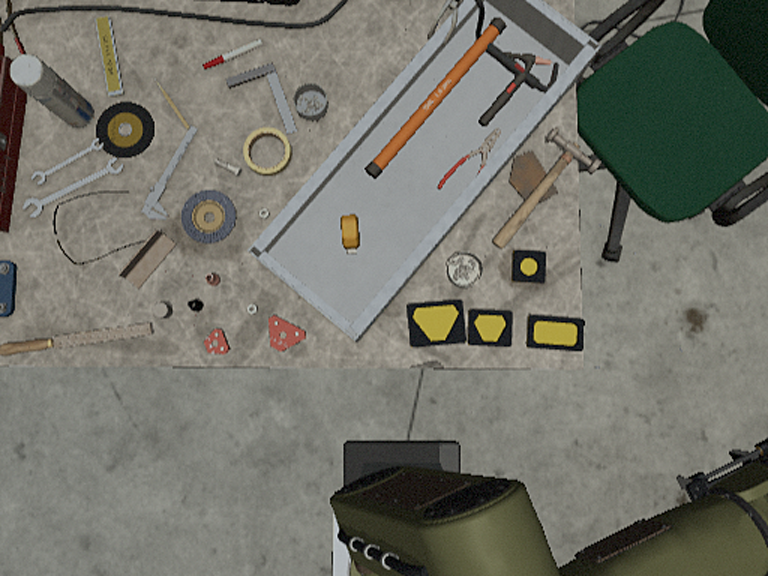

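View pics/scene0.png

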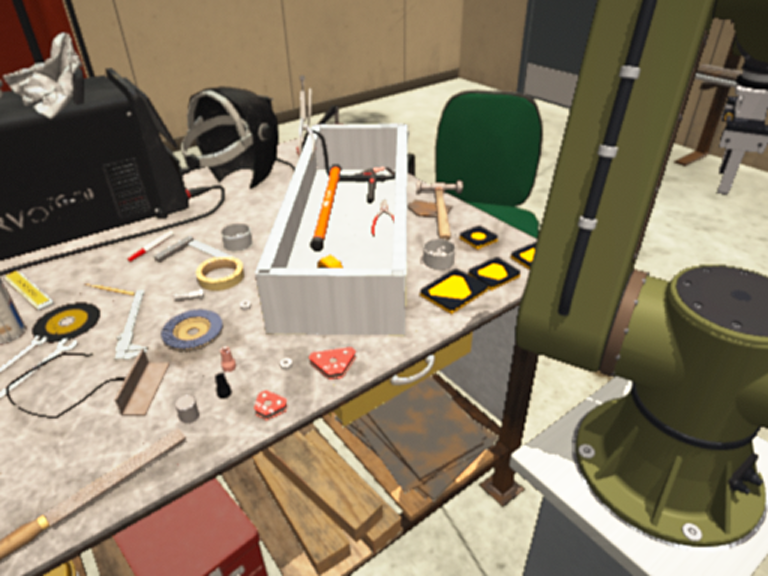

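Top view (768x576 view): the pink cup is at (212,278); the black look-alike at (195,305) and the grey cylinder at (163,310) are the things it could be confused with. The big magnet is at (285,332) and the small one at (216,341). The tape is at (349,232); the orange level, yellow box and masking tape are not it. The inserts are at (436,323), (490,327), (555,332) and cup (528,266), with the tin at (463,268).

```bash
cat >> h.py <<'E'
def ray(p,uv,z):
    f,cx,cy=K(p); uv=np.atleast_2d(np.asarray(uv,float))
    d=np.c_[(uv[:,0]-cx)/f,(uv[:,1]-cy)/f,np.ones(len(uv))]
    d=d@R.from_euler('xyz',p['attitude']).as_matrix().T
    return p['origin']+d*((z-p['origin'][2])/d[:,2])[:,None]
def blobs(im,lo,hi,amin=15,lohi2=None):
    hsv=cv2.cvtColor(im,cv2.COLOR_RGB2HSV); m=cv2.inRange(hsv,np.array(lo),np.array(hi))
    if lohi2: m|=cv2.inRange(hsv,np.array(lohi2[0]),np.array(lohi2[1]))
    c,_=cv2.findContours(m,cv2.RETR_EXTERNAL,cv2.CHAIN_APPROX_NONE)
    return [k for k in c if cv2.contourArea(k)>amin]
def pts(p,c,z): return ray(p,c[:,0,:],z)[:,:2].astype(np.float32)
def cen(P):
    m=cv2.moments(P.reshape(-1,1,2)); return np.array([m['m10'],m['m01']])/m['m00']
E
python3 - <<'E'
from h import *
im=np.load('pics/top0.npy'); p=manip.camera_params('top')
for nm,lo,hi,l2,z in [('red',(0,90,90),(8,255,255),((170,90,90),(180,255,255)),16),('yellow',(20,120,120),(35,255,255),None,9),('pink',(0,40,60),(12,120,255),((165,40,60),(180,120,255)),30)]:
    for c in blobs(im,lo,hi,12,l2):
        P=pts(p,c,z); r=cv2.minAreaRect(P); print(nm,np.round(c[:,0].mean(0)*1.5),np.round(cen(P)),np.round(r[1]),round(r[2]))
# tray corners (rim z=142), tin
print(np.round(ray(p,np.array([[258,250],[357,336],[597,44]])/1.5,140)))
print('tin',ray(p,np.array([[463,268]])/1.5,38))
E
```

```text
red [216. 342.] [450. 395.] [53. 41.] 22
red [283. 333.] [469. 259.] [84. 59.] 64
red [452. 170.] [808. -82.] [10. 95.] 49
red [510.  87.] [ 990. -209.] [10. 25.] 57
red [213.  62.] [1043.  419.] [12. 44.] 28
yellow [555. 333.] [ 474. -293.] [86. 46.] 87
yellow [490. 326.] [ 486. -160.] [52. 61.] 0
yellow [436. 320.] [497. -50.] [70. 93.] 7
yellow [528. 266.] [ 611. -241.] [31. 34.] 89
yellow [349. 229.] [686. 129.] [32. 22.] 1
yellow [107.  54.] [1063.  649.] [162.  23.] 12
pink [211. 279.] [574. 402.] [21. 28.] 0
pink [566. 157.] [ 836. -319.] [22. 10.] 50
pink [542.  61.] [1043. -272.] [13. 35.] 0
pink [ 1. 75.] [1012.  859.] [ 7. 88.] 89
[[ 619.  293.  140.]
 [ 459.  106.  140.]
 [1028. -354.  140.]]
tin [[ 601.53041141 -103.64926891   38.        ]]
```

```bash
cat >> h.py <<'E'
def go(x,y,z,yaw=None):
    s=manip.read_state(); r=s['eef_rot']; M=R.from_euler('xyz',r).as_matrix()
    d=M.T@(np.array([x,y,z])-s['eef_pos'])/10
    dy=0 if yaw is None else (yaw-r[2]+np.pi)%(2*np.pi)-np.pi
    print('shift cm',np.round(d,2),'roll',round(-np.degrees(dy)/5,2),'rows>=',int(max(np.linalg.norm(d)/5,abs(np.degrees(dy))/8.59))+1,'yaw',round(r[2],3),'q6',round(s['joints'][5],2))
def snap(n,name,view=True):
    p=manip.camera_params(n); im=manip.camera(n); np.save(f'pics/{name}.npy',im); np.save(f'pics/{name}_p.npy',p,allow_pickle=True)
    if view: cv2.imwrite(f'pics/{name}.png',cv2.resize(im[:,:,::-1],(768,576),interpolation=cv2.INTER_CUBIC))
    return im,p
def load(name): return np.load(f'pics/{name}.npy'),np.load(f'pics/{name}_p.npy',allow_pickle=True).item()
E
python3 -c "
from h import *
go(510,-170,260)"
```

```text
shift cm [ 38.87 -17.85  -4.08] roll -0.0 rows>= 9 yaw 0.441 q6 -0.07
```

```bash
python3 -m creep '[[1,[0,0,-4.1],0],[1,[38.9,-17.8,-4.1],0],[1,[38.9,-17.8,-4.1],0],[1,[38.9,-17.8,-4.1],0],[1,[38.9,-17.8,-4.1],0],[1,[38.9,-17.8,-4.1],0],[1,[38.9,-17.8,-4.1],0],[1,[38.9,-17.8,-4.1],0],[1,[38.9,-17.8,-4.1],0],[1,[38.9,-17.8,-4.1],0],[1,[38.9,-17.8,-4.1],0],[1,[38.9,-17.8,-4.1],0]]'
python3 -c "
from h import *
snap('wrist','ins'); go(470,320,280)"
```

```text
clock: 1.35
eef_pos: [510.5, -170.2, 260.1]
eef_rot: [-3.141, 0.001, 0.442]
wrist_force: [-0.9, 0.6, -0.8]
finger_gap: 94.2
finger_force: 0.0
shift cm [ 17.31 -46.11  -1.97] roll -0.0 rows>= 10 yaw 0.441 q6 0.74
```

View pics/ins.png

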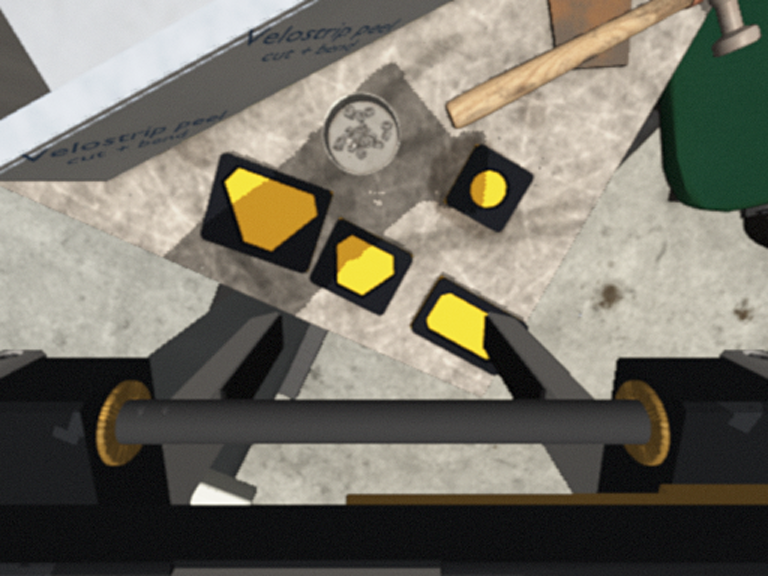

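The wrist view shows big insert (265,210), small (362,265), cup (488,188), tape (460,325, partly behind a finger) and tin (362,133). Big and small tips point down in the image.

```bash
python3 -m creep '[[1,[17.3,-46.1,-2],0],[1,[17.3,-46.1,-2],0],[1,[17.3,-46.1,-2],0],[1,[17.3,-46.1,-2],0],[1,[17.3,-46.1,-2],0],[1,[17.3,-46.1,-2],0],[1,[17.3,-46.1,-2],0],[1,[17.3,-46.1,-2],0],[1,[17.3,-46.1,-2],0],[1,[17.3,-46.1,-2],0],[1,[17.3,-46.1,-2],0],[1,[17.3,-46.1,-2],0]]'
cat >> h.py <<'E'
def poly(P,n):
    # exact n-vertex approximation of the hull
    H=cv2.convexHull(P)
    return cv2.approxPolyN(H,n,ensure_convex=True).reshape(-1,2)
def house(P,offx):
    """centre (origin) and tip yaw of a house outline: direction from the widest-part symmetry, via min rect"""
    H=cv2.convexHull(P); r=cv2.minAreaRect(H); c0=cen(H.reshape(-1,2)); best=None
    for k in range(4):
        a=np.radians(r[2])+k*np.pi/2; u=np.array([np.cos(a),np.sin(a)]); v=np.array([-u[1],u[0]])
        Q=H.reshape(-1,2); x=Q@u; w=np.ptp(Q@v); mid=(x.max()+x.min())/2
        sc=(mid-c0@u)/np.ptp(x)   # centroid lies behind middle => u is tip direction
        sk=abs((c0@v)-(((Q@v).max()+(Q@v).min())/2))/w
        cand=(np.ptp(x)<w, sc-sk, a, np.ptp(x), w, mid*u+((Q@v).max()+(Q@v).min())/2*v)
        if cand[0] and (best is None or cand[1]>best[1]): best=cand
    return dict(c=np.round(best[5],1),yaw=round((best[2]+np.pi)%(2*np.pi)-np.pi,3),L=round(float(best[3]),1),W=round(float(best[4]),1),sc=round(float(best[1]),3))
E
python3 - <<'E'
from h import *
im,p=snap('wrist','mag')
for c in blobs(im,(0,90,70),(8,255,255),150,((170,90,70),(180,255,255))): P=pts(p,c,16); print('red',c[:,0].mean(0)*1.5,house(P,0))
im,p=load('ins')
for c in blobs(im,(18,130,90),(35,255,255),100): P=pts(p,c,9); print('yel',c[:,0].mean(0)*1.5,house(P,0),cv2.minAreaRect(P),cen(P))
hsv=cv2.cvtColor(im,cv2.COLOR_RGB2HSV)
for c in blobs(im,(0,0,0),(180,255,62),400): P=pts(p,c,16); print('dark',c[:,0].mean(0)*1.5,cv2.minAreaRect(P))
E
```

```text
clock: 2.6
eef_pos: [470.5, 319.6, 280.2]
eef_rot: [3.141, 0.001, 0.441]
wrist_force: [-0.4, -1.1, 1.3]
finger_gap: 94.0
finger_force: 0.0
red [428.46850394 268.84251969] {'c': array([465.8, 265.9]), 'yaw': np.float64(2.672), 'L': 59.2, 'W': 85.5, 'sc': 0.083}
red [306.25247525 231.31188119] {'c': array([451.1, 400.4]), 'yaw': np.float64(1.931), 'L': 42.4, 'W': 53.0, 'sc': 0.046}
yel [658.70512821 428.41025641] {'c': array([ 459.8, -547.1]), 'yaw': np.float64(-0.977), 'L': 27.7, 'W': 101.3, 'sc': 0.024} ((459.7652587890625, -547.068115234375), (101.32124328613281, 27.66904067993164), 34.0207405090332) [ 455.84769755 -554.37616784]
yel [105.97435897 427.32051282] {'c': array([187.7,  29.5]), 'yaw': np.float64(1.842), 'L': 24.8, 'W': 103.5, 'sc': 0.022} ((187.71011352539062, 29.459205627441406), (103.54719543457031, 24.840179443359375), 15.566834449768066) [181.20323515  30.74088032]
yel [460.74590164 324.72540984] {'c': array([ 474.6, -287.6]), 'yaw': np.float64(-0.075), 'L': 46.8, 'W': 83.7, 'sc': -0.028} ((474.5732727050781, -287.5528259277344), (83.65361022949219, 46.80329895019531
[... 774 characters left out ...]
3140869) [498.33212373 -47.70464349]
dark [413.92198178 450.68678815] ((311.20513916015625, -266.1220703125), (385.226318359375, 967.6444091796875), 25.360536575317383)
dark [359.80285714 266.38285714] ((485.07745361328125, -157.66204833984375), (86.37510681152344, 73.98402404785156), 88.3664779663086)
dark [264.50201613 212.73991935] ((493.11962890625, -49.328224182128906), (89.9079818725586, 114.57251739501953), 6.195363521575928)
dark [487.5        187.57142857] ((610.704833984375, -238.44174194335938), (66.61189270019531, 65.47293090820312), 86.25028228759766)
dark [695.29712042 171.57722513] ((704.7024536132812, -424.54400634765625), (199.31640625, 74.67740631103516), 69.59062957763672)
```

View pics/mag.png

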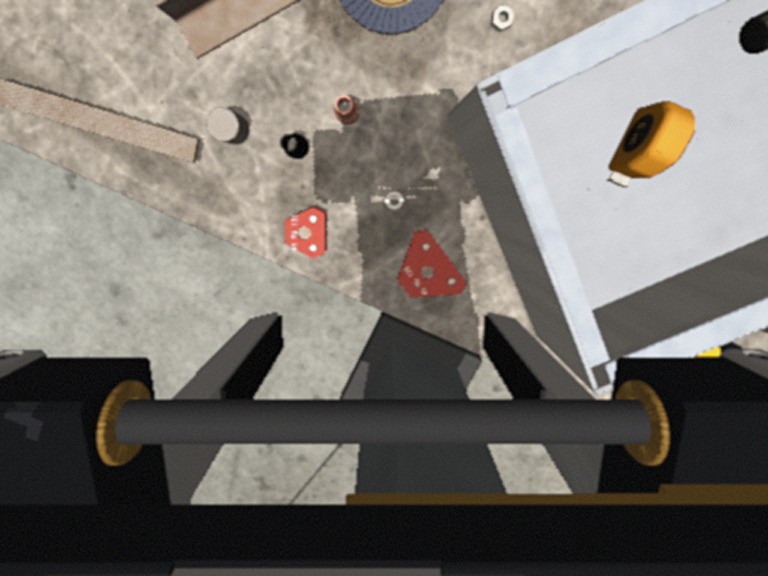

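The wrist view shows the big magnet (430,268), small magnet (306,232), pink cup (346,107), black look-alike (295,145), grey cylinder (228,125) and tape (655,140). Next is one close crop to check the tips and the cup.

```bash
python3 - <<'E'
from h import *
im,p=load('mag'); c=im[55:205,180:320]; cv2.imwrite('pics/crop1.png',cv2.resize(c[:,:,::-1],None,fx=4,fy=4,interpolation=cv2.INTER_CUBIC))
for c in blobs(im,(0,90,70),(8,255,255),150,((170,90,70),(180,255,255))):
    P=pts(p,c,16); print(np.round(poly(P,6)).tolist())
im2,p2=load('ins')
for c in blobs(im2,(18,130,90),(35,255,255),100)[3:]: print(np.round(poly(pts(p2,c,9),6)).tolist())
E
```

```text
[[500.0, 297.0], [445.0, 290.0], [433.0, 267.0], [461.0, 219.0], [475.0, 219.0], [509.0, 286.0]]
[[454.0, 424.0], [431.0, 415.0], [428.0, 382.0], [439.0, 373.0], [480.0, 388.0], [480.0, 403.0]]
[[495.0, -125.0], [458.0, -141.0], [457.0, -172.0], [492.0, -192.0], [510.0, -183.0], [511.0, -135.0]]
[[609.0, -216.0], [594.0, -233.0], [593.0, -253.0], [614.0, -259.0], [626.0, -252.0], [632.0, -233.0]]
[[505.0, 2.0], [457.0, -37.0], [460.0, -67.0], [514.0, -95.0], [531.0, -84.0], [525.0, -7.0]]
```

View pics/crop1.png

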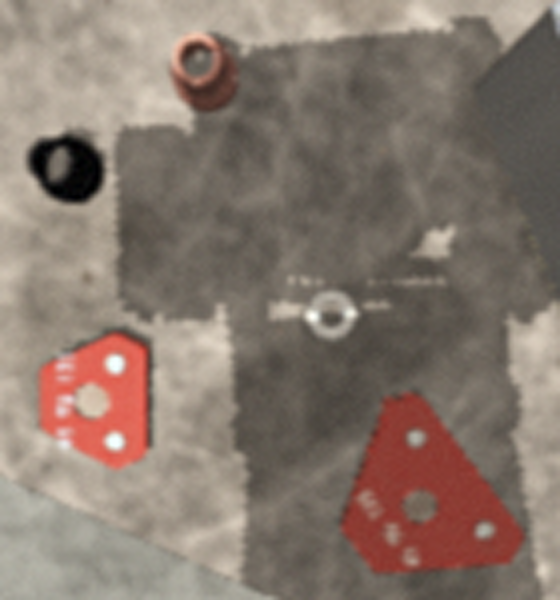

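Crop confirmed: pink cup at (200,70), black look-alike at (65,165). The small magnet's tip faces left, the big one's lower-left. The gripper body passes close to the tray wall, so I check the rim before picking the big magnet.

```bash
python3 - <<'E'
from h import *
im,p=load('mag'); A=ray(p,np.array([[480,92],[598,395]])/1.5,142)[:,:2]; print(A)
c=np.array([465.6,265.5]); yt=np.radians(153.4); c=c+11*np.array([np.cos(yt),np.sin(yt)])
t=yt-np.pi/2; u=np.array([np.cos(t),np.sin(t)]); v=np.array([np.sin(t),-np.cos(t)])
d=(A[1]-A[0])/np.linalg.norm(A[1]-A[0])
for a in(-38,38):
  for b in (-89,89):
    q=c+a*u+b*v-A[0]; print(a,b,d[0]*q[1]-d[1]*q[0])
go(c[0],c[1],70,t); print(c,t)
E
```

```text
[[615.97011462 312.60655409]
 [453.47169085 113.28037725]]
-38 -89 -176.09704402290544
-38 89 -2.3759029952047115
38 -89 -192.6607233143195
38 89 -18.939582286618737
shift cm [-3.41  3.75 21.04] roll -7.64 rows>= 5 yaw 0.44 q6 1.66
[455.76430339 270.42534997] 1.106538745764405
```

```bash
python3 -c "
from h import *
go(456.3,273,60,.886)"
```

```text
shift cm [-3.25  3.54 22.04] roll -5.11 rows>= 5 yaw 0.44 q6 1.66
```

```bash
python3 -m creep '[[1,[-3.25,3.55,0],-5.1],[1,[-3.25,3.55,0],-5.1],[1,[-3.25,3.55,0],-5.1],[1,[-3.25,3.55,5],-5.1],[1,[-3.25,3.55,10],-5.1],[1,[-3.25,3.55,14],-5.1],[1,[-3.25,3.55,18],-5.1],[1,[-3.25,3.55,20],-5.1],[1,[-3.25,3.55,22],-5.1],[1,[-3.25,3.55,22],-5.1],[1,[-3.25,3.55,22],-5.1]]'
python3 -c "
from h import *
snap('wrist','str'); go(456.3,273,24,.886)"
```

```text
clock: 3.75
eef_pos: [456.6, 273.2, 61.3]
eef_rot: [3.141, -0.0, 0.884]
wrist_force: [0.1, -0.9, -0.0]
finger_gap: 93.8
finger_force: 0.0
shift cm [-0.09 -0.    3.77] roll -0.02 rows>= 1 yaw 0.884 q6 1.16
```

View pics/str.png

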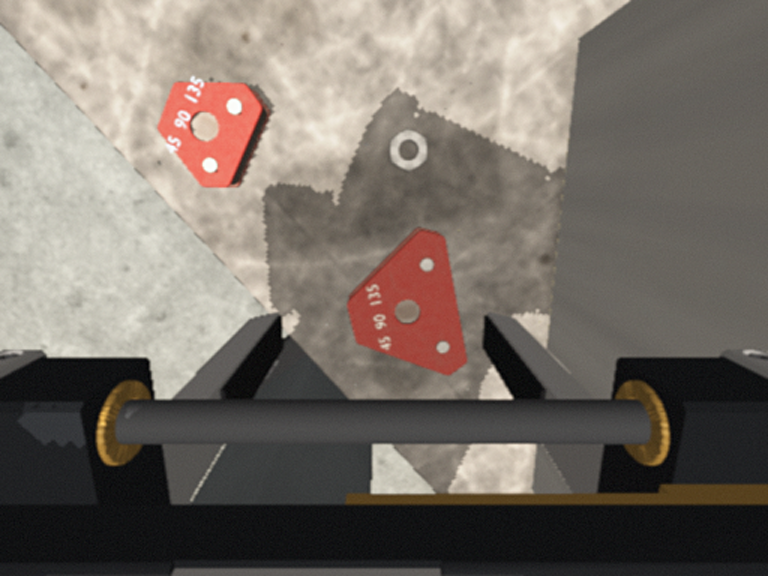

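Straddle view: the big magnet at (408,305) lies between the fingers (pads at x≈280 and 490), and the tray wall is to the right, beyond x=550. I re-measure both magnets from here.

```bash
python3 - <<'E'
from h import *
im,p=load('str')
for c in blobs(im,(0,90,70),(8,255,255),300,((170,90,70),(180,255,255))): P=pts(p,c,16); print(house(P,0),np.round(poly(P,6)).tolist())
E
python3 -m creep '[[1,[0,0,2],0],[1,[0,0,3.8],0],[1,[0,0,3.8],0],[1,[0,0,3.8],0]]'
```

```text
{'c': array([465.6, 265.6]), 'yaw': np.float64(2.671), 'L': 59.0, 'W': 84.9, 'sc': 0.082} [[445.0, 291.0], [433.0, 267.0], [461.0, 219.0], [475.0, 219.0], [509.0, 285.0], [500.0, 296.0]]
{'c': array([450.5, 398.7]), 'yaw': np.float64(1.973), 'L': 46.6, 'W': 54.1, 'sc': 0.038} [[431.0, 416.0], [428.0, 382.0], [442.0, 370.0], [479.0, 386.0], [480.0, 401.0], [453.0, 425.0]]
clock: 4.2
eef_pos: [456.6, 274.4, 23.7]
eef_rot: [3.141, -0.001, 0.886]
wrist_force: [-0.2, 0.2, 0.5]
finger_gap: 93.8
finger_force: 0.0
```

```bash
python3 -m creep '[[1,[0,-0.6,0],0],[1,[0,-1.2,0],0],[1,[0,-1.8,0],0],[1,[0,-1.8,0],-1.2],[1,[0,-1.8,0],-2.4],[1,[0,-1.8,0],-2.4],[-1,[0,-1.8,0],-2.4],[-1,[0,-1.8,0],-2.4],[-1,[0,-1.8,0],-2.4],[-1,[0,-1.8,0],-2.4],[-1,[0,-1.8,0],-2.4],[-1,[0,-1.8,0],-2.4]]' 25
python3 -c "
from h import *
snap('wrist','g1')"
```

```text
clock: 5.4
eef_pos: [442.3, 285.7, 22.6]
eef_rot: [3.141, -0.0, 1.095]
wrist_force: [1.5, -0.6, 0.5]
finger_gap: 57.5
finger_force: 25.0
```

View pics/g1.png

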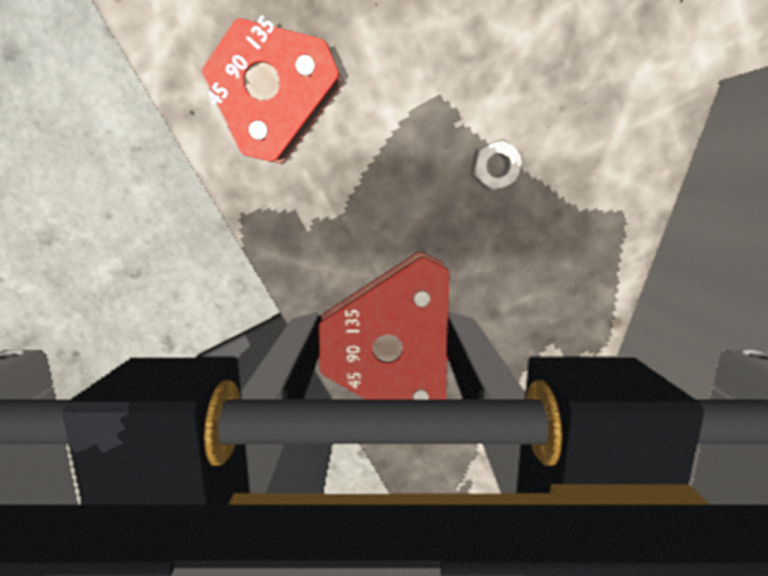

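Gripped squarely; the tip faces the left finger. I work out the in-hand offset and the shift to the insert.

```bash
cat >> h.py <<'E'
def inhand(name,z,half,amin=300):
    im,p=load(name); s=manip.read_state(); t=s['eef_rot'][2]
    cs=blobs(im,(0,90,70),(8,255,255),amin,((170,90,70),(180,255,255)))
    for c in cs:
        P=pts(p,c,z)-s['eef_pos'][:2]; X=P@[np.cos(t),np.sin(t)]; Y=P@[np.sin(t),-np.cos(t)]
        print('toolx max',round(float(X.max()),1),'-> centre offset',round(float(X.max()-half),1),'tooly',round(float(Y.min()),1),round(float(Y.max()),1))
E
python3 - <<'E'
from h import *
inhand('g1',16,42)
go(493.1,-48.6,200,-3.04-np.pi/2)
E
```

```text
toolx max 38.4 -> centre offset -3.6 tooly -28.8 30.4
toolx max 127.8 -> centre offset 85.8 tooly -69.2 -15.7
shift cm [-27.38  19.84 -17.75] roll -6.62 rows>= 8 yaw 1.095 q6 0.98
```

```bash
python3 -c "
from h import *
go(492.7,-45,200,-3.04-np.pi/2)"; python3 -m creep '[[-1,[0,0,-3],0],[-1,[0,0,-8],0],[-1,[0,0,-13],0],[-1,[0,0,-17.7],0],[-1,[0,0,-17.7],0]]'
```

```text
shift cm [-27.08  19.63 -17.75] roll -6.62 rows>= 8 yaw 1.095 q6 0.98
clock: 5.95
eef_pos: [443.5, 286.8, 205.3]
eef_rot: [3.137, -0.008, 1.095]
wrist_force: [0.8, -0.4, -3.1]
finger_gap: 57.8
finger_force: 25.0
```

```bash
python3 -m creep '[[-1,[-27.1,19.6,0],-6.6],[-1,[-27.1,19.6,0],-6.6],[-1,[-27.1,19.6,0],-6.6],[-1,[-27.1,19.6,0],-6.6],[-1,[-27.1,19.6,0],-6.6],[-1,[-27.1,19.6,0],-6.6],[-1,[-27.1,19.6,0],-6.6],[-1,[-27.1,19.6,0],-6.6],[-1,[-27.1,19.6,0],-6.6],[-1,[-27.1,19.6,0],-6.6],[-1,[-27.1,19.6,0],-6.6]]'
python3 -c "
from h import *
go(492.7,-45,60,-3.04-np.pi/2)"
```

```text
clock: 7.05
eef_pos: [492.1, -43.6, 199.1]
eef_rot: [-3.141, -0.0, 1.673]
wrist_force: [-0.3, -0.0, -3.1]
finger_gap: 57.0
finger_force: 25.0
shift cm [-0.15  0.06 13.91] roll 0.01 rows>= 3 yaw 1.673 q6 -0.26
```

```bash
python3 -c "
from h import *
im,p=snap('wrist','pl1'); inhand('pl1',193,42)"
```

```text
toolx max 38.2 -> centre offset -3.8 tooly -29.1 29.8
```

View pics/pl1.png

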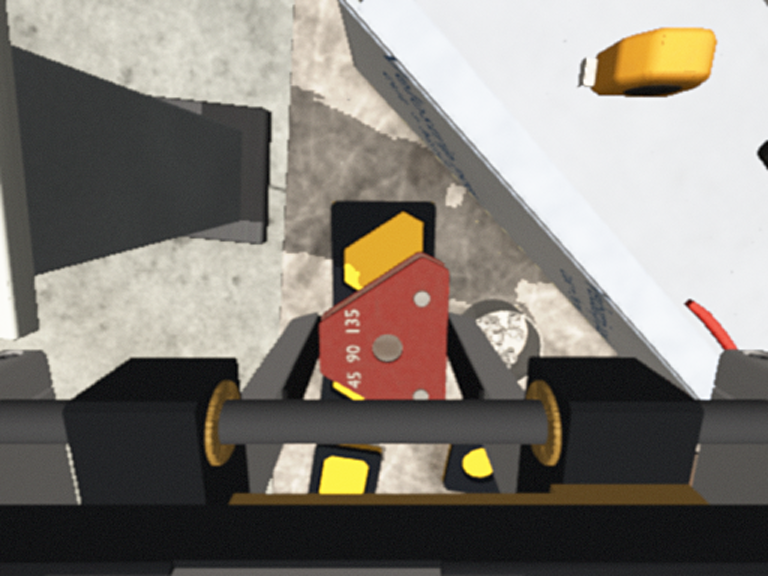

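The picture shows the magnet held over the big insert, tip left as needed, with the tray's outer rim edge running from (345,0) to (695,400). I compute the body clearance from that edge.

```bash
python3 - <<'E'
from h import *
im,p=load('pl1'); A=ray(p,np.array([[348,8],[520,200],[690,395]])/1.5,142)[:,:2]; print(A)
d=(A[2]-A[0])/np.linalg.norm(A[2]-A[0])
for tx,ty,deg in [(492.7,-45,95.8),(492.7,-48,92),(491.5,-47,90)]:
    t=np.radians(deg); q=np.array([tx,ty])+38*np.array([np.cos(t),np.sin(t)])+89*np.array([np.sin(t),-np.cos(t)])-A[0]; print(tx,ty,deg,d[0]*q[1]-d[1]*q[0])
E
```

```text
[[460.56343944 103.43464044]
 [560.36434279  21.57077133]
 [684.03922531 -82.4868522 ]]
492.7 -45 95.8 -3.404785032925929
492.7 -48 92 -8.24104287253786
491.5 -47 90 -9.726887470484982
```

```bash
python3 -c "
from h import *
go(492,-46.5,33,np.radians(93))"
```

```text
shift cm [-0.29 -0.04 16.62] roll 0.57 rows>= 4 yaw 1.673 q6 -0.27
```

```bash
python3 -m creep '[[-1,[-0.3,-0.05,4],0.6],[-1,[-0.3,-0.05,8],0.6],[-1,[-0.3,-0.05,12],0.6],[-1,[-0.3,-0.05,14],0.6],[-1,[-0.3,-0.05,15.5],0.6],[-1,[-0.3,-0.05,16.2],0.6],[-1,[-0.3,-0.05,16.6],0.6],[-1,[-0.3,-0.05,16.6],0.6],[-1,[-0.3,-0.05,16.6],0.6]]'
python3 -c "
from h import *
snap('wrist','pl2')"
```

```text
clock: 8.0
eef_pos: [492.5, -47.9, 34.2]
eef_rot: [3.14, 0.0, 1.619]
wrist_force: [0.2, 0.4, -3.0]
finger_gap: 57.3
finger_force: 25.0
```

View pics/pl2.png

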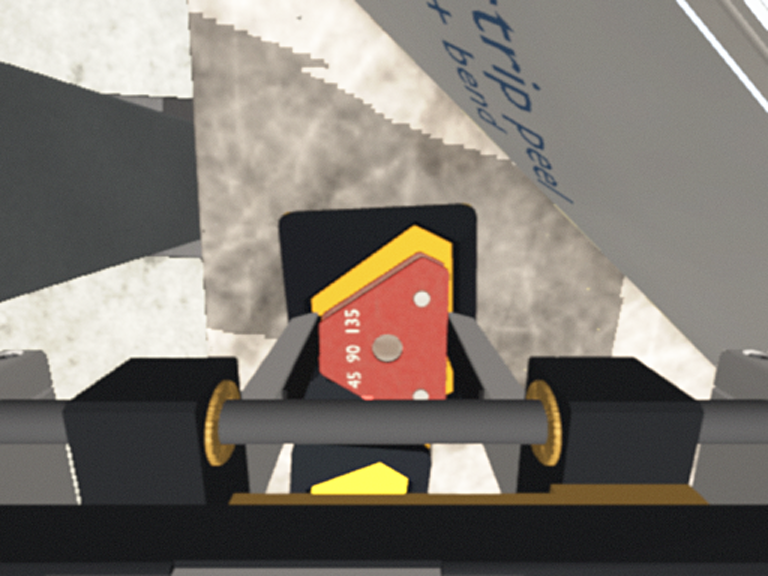

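Over the cut-out: yellow shows above the magnet at (415,240) but not below, so it may sit too far towards -y. I measure that.

```bash
python3 - <<'E'
from h import *
im,p=load('pl2'); s=manip.read_state()
R1=ray(p,np.array([[420,253],[448,272],[320,318]])/1.5,27.5)[:,:2]
Y1=ray(p,np.array([[415,226],[453,243],[312,298]])/1.5,16)[:,:2]
print('red',R1,'yel lip',Y1, Y1-R1)
inhand('pl2',27.5,42)
t=np.radians(174.2-180)
E
```

```text
red [[507.3126294   -9.51656093]
 [520.07179805 -17.28086441]
 [464.72250147 -41.03669474]] yel lip [[505.38332508   0.75860013]
 [523.22522122  -6.11796103]
 [459.18736187 -35.33342481]] [[-1.92930432 10.27516106]
 [ 3.15342318 11.16290339]
 [-5.5351396   5.70326993]]
toolx max 37.5 -> centre offset -4.5 tooly -29.3 30.1
```

```bash
python3 -m creep '[[-1,[0.2,-0.05,0],0],[-1,[0.4,-0.1,0],0],[-1,[0.4,-0.1,0.1],0],[-1,[0.4,-0.1,0.1],0]]'
python3 - <<'E'
from h import *
im,p=snap('wrist','pl3')
cv2.imwrite('pics/pl3c.png',cv2.resize(im[130:280,170:330][:,:,::-1],None,fx=4,fy=4,interpolation=cv2.INTER_CUBIC))
E
```

```text
clock: 8.45
eef_pos: [490.9, -44.0, 32.4]
eef_rot: [-3.142, -0.0, 1.619]
wrist_force: [0.1, -0.5, -3.0]
finger_gap: 57.2
finger_force: 25.0
```

View pics/pl3c.png

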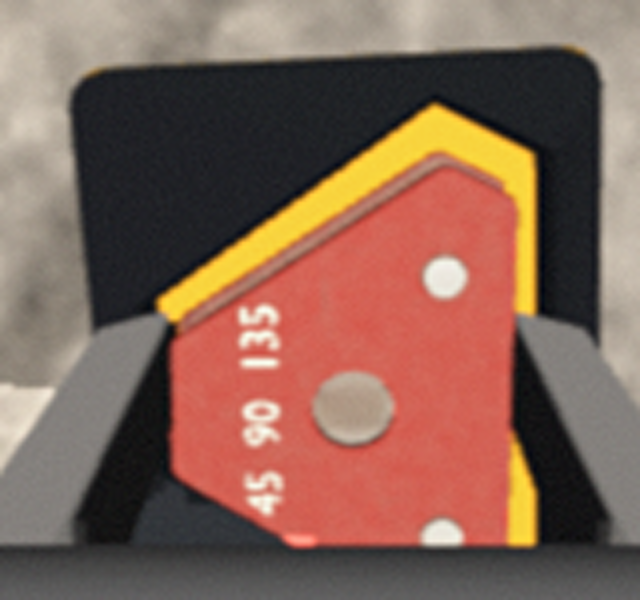

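The crop shows a nearly even yellow margin on the base, tip and upper sides, so I release.

```bash
python3 -m creep '[[0.4,[0,0,0],0],[0.4,[0,0,0],0],[0.5,[0,0,0],0],[0.5,[0,0,0],0],[0.5,[0,0,-2],0],[0.5,[0,0,-6],0],[0.5,[0,0,-11],0],[0.5,[0,0,-16],0],[0.5,[0,0,-16],0]]'
python3 - <<'E'
from h import *
im,p=snap('wrist','pl4',False)
for c in blobs(im,(0,90,70),(8,255,255),300,((170,90,70),(180,255,255))): P=pts(p,c,25); print(house(P,0))
for c in blobs(im,(18,130,90),(35,255,255),100): print('yel',c[:,0].mean(0),cen(pts(p,c,9)))
cv2.imwrite('pics/pl4c.png',cv2.resize(im[100:280,130:370][:,:,::-1],None,fx=2.5,fy=2.5,interpolation=cv2.INTER_CUBIC))
t=np.radians(111)-np.pi/2
go(450.5,399.5,200,t); print(t)
E
```

```text
clock: 9.4
eef_pos: [493.2, -44.4, 198.8]
eef_rot: [3.131, 0.002, 1.619]
wrist_force: [0.3, 0.1, -0.2]
finger_gap: 70.2
finger_force: 0.0
{'c': array([796.9, -77.7]), 'yaw': np.float64(0.835), 'L': 12.4, 'W': 91.5, 'sc': 0.049}
{'c': array([491.4, -50.8]), 'yaw': np.float64(-3.059), 'L': 56.6, 'W': 82.9, 'sc': 0.084}
yel [234.25 317.94] [ 475.26556724 -271.64167383]
yel [325.13114754 303.44262295] [ 611.73760117 -241.20614045]
yel [392.6056338  285.61267606] [ 712.13652882 -210.5072808 ]
yel [117.98773006 286.84662577] [ 298.87261732 -225.87061571]
yel [244.66942149 249.20661157] [ 485.9257725 -156.5150667]
yel [259.27888446 167.19123506] [503.72894532 -33.67725667]
yel [432.65284974  26.        ] [699.74558272 144.88049354]
shift cm [44.52 -2.01 -0.54] roll 14.35 rows>= 9 yaw 1.619 q6 -0.21
0.36651914291880927
```

View pics/pl4c.png

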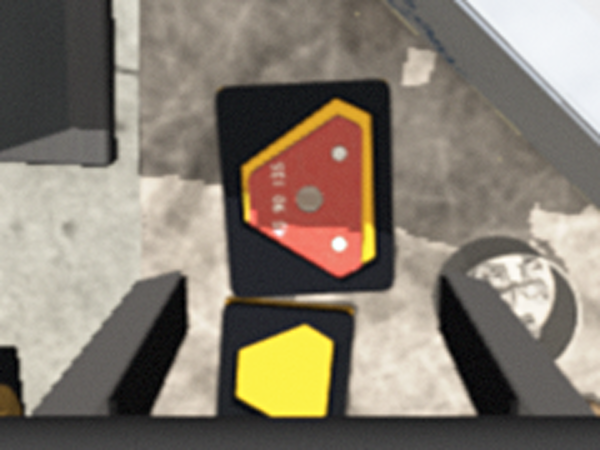

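Big magnet is seated in its cut-out, tip to the narrow end; the tin at (510,300) in the crop is undisturbed. Next, the small magnet.

```bash
python3 -m creep '[[1,[44.5,-2,-0.5],14.4],[1,[44.5,-2,-0.5],14.4],[1,[44.5,-2,-0.5],14.4],[1,[44.5,-2,-0.5],14.4],[1,[44.5,-2,-0.5],14.4],[1,[44.5,-2,-0.5],14.4],[1,[44.5,-2,-0.5],14.4],[1,[44.5,-2,-0.5],14.4],[1,[44.5,-2,-0.5],14.4],[1,[44.5,-2,-0.5],14.4],[1,[44.5,-2,-0.5],14.4],[1,[44.5,-2,-0.5],14.4]]'
python3 - <<'E'
from h import *
im,p=snap('wrist','sm',False)
for c in blobs(im,(0,90,70),(8,255,255),300,((170,90,70),(180,255,255))): P=pts(p,c,16); print(c[:,0].mean(0),house(P,0),poly(P,6).round().tolist())
for c in blobs(im,(0,50,60),(12,140,220),60,((168,50,60),(180,140,220))): print('pink',c[:,0].mean(0),cv2.contourArea(c),cv2.boundingRect(c),cen(pts(p,c,21)))
go(450.5,399.5,23,np.radians(21))
E
```

```text
clock: 10.65
eef_pos: [448.9, 399.5, 195.5]
eef_rot: [3.141, 0.003, 0.364]
wrist_force: [-0.6, -0.6, 0.0]
finger_gap: 93.6
finger_force: 0.0
[254.3968254  173.02380952] {'c': array([450.9, 401.3]), 'yaw': np.float64(1.948), 'L': 42.9, 'W': 54.1, 'sc': 0.043} [[454.0, 425.0], [431.0, 417.0], [427.0, 382.0], [439.0, 372.0], [479.0, 391.0], [480.0, 404.0]]
[284.828125  70.015625] {'c': array([580.2, 411. ]), 'yaw': np.float64(1.953), 'L': 22.6, 'W': 26.5, 'sc': 0.006} [[583.0, 424.0], [568.0, 418.0], [566.0, 403.0], [581.0, 399.0], [592.0, 404.0], [596.0, 412.0]]
pink [255.46153846 173.04273504] 1096.5 (236, 151, 36, 44) [452.17207084 399.45589679]
pink [284.81818182  69.98484848] 418.0 (273, 57, 23, 27) [579.30521823 410.9136341 ]
shift cm [ 0.17 -0.04 17.3 ] roll -0.04 rows>= 4 yaw 0.363 q6 1.87
```

```bash
python3 -m creep '[[1,[0.2,-0.1,5],0],[1,[0.2,-0.1,10],0],[1,[0.2,-0.1,14],0],[1,[0.2,-0.1,16.5],0],[1,[0.2,-0.1,17.2],0],[1,[0.2,-0.1,17.2],0],[-1,[0.2,-0.1,17.2],0],[-1,[0.2,-0.1,17.2],0],[-1,[0.2,-0.1,17.2],0],[-1,[0.2,-0.1,17.2],0],[-1,[0.2,-0.1,17.2],0],[-1,[0.2,-0.1,17.2],0]]' 20
python3 - <<'E'
from h import *
snap('wrist','g2',False); inhand('g2',16,27)
go(484.5,-158.2,200,np.radians(88.4))
E
python3 -m creep '[[-1,[0,0,-3],0],[-1,[0,0,-8],0],[-1,[0,0,-13],0],[-1,[0,0,-17.6],0],[-1,[0,0,-17.6],0]]'
```

```text
clock: 11.9
eef_pos: [451.1, 401.2, 25.6]
eef_rot: [-3.142, -0.0, 0.362]
wrist_force: [-0.5, 0.6, 0.4]
finger_gap: 49.6
finger_force: 0.0
toolx max 29.0 -> centre offset 2.0 tooly -21.8 21.3
toolx max 135.5 -> centre offset 108.5 tooly 35.7 50.1
toolx max 135.5 -> centre offset 108.5 tooly 23.4 48.8
shift cm [-16.7   53.49 -17.45] roll -13.53 rows>= 12 yaw 0.362 q6 1.87
clock: 12.45
eef_pos: [452.7, 402.4, 208.5]
eef_rot: [-3.138, -0.01, 0.362]
wrist_force: [0.7, 0.7, -0.9]
finger_gap: 5.3
finger_force: 0.0
```

The fingers hadn't closed when the arm lifted, so there was no grasp. I reopen and look again.

```bash
python3 -m creep '[[1,[0,0,0],0],[1,[0,0,0],0],[1,[0,0,0],0],[1,[0,0,0],0],[1,[0,0,0],0],[1,[0,0,0],0],[1,[0,0,0],0],[1,[0,0,0],0]]'
python3 - <<'E'
from h import *
im,p=snap('wrist','sm2',False)
for c in blobs(im,(0,90,70),(8,255,255),300,((170,90,70),(180,255,255))): P=pts(p,c,16); print(c[:,0].mean(0),house(P,0),poly(P,6).round().tolist())
go(451,400.5,23,1.948-np.pi/2)
E
```

```text
clock: 13.25
eef_pos: [451.1, 401.1, 201.4]
eef_rot: [-3.142, -0.0, 0.362]
wrist_force: [0.3, 0.3, 0.4]
finger_gap: 66.1
finger_force: 0.0
[256.36363636 174.72727273] {'c': array([451.2, 400.3]), 'yaw': np.float64(1.947), 'L': 42.4, 'W': 53.9, 'sc': 0.046} [[454.0, 424.0], [432.0, 416.0], [428.0, 381.0], [438.0, 372.0], [479.0, 389.0], [481.0, 404.0]]
[284.61016949  73.72881356] {'c': array([579.8, 410.8]), 'yaw': np.float64(1.951), 'L': 23.1, 'W': 25.0, 'sc': -0.008} [[583.0, 424.0], [569.0, 419.0], [565.0, 407.0], [579.0, 398.0], [591.0, 403.0], [595.0, 412.0]]
shift cm [-0.03  0.06 17.85] roll -0.17 rows>= 4 yaw 0.362 q6 1.87
```

Undisturbed. I descend again and give the fingers more time to close.

```bash
python3 -m creep '[[1,[0,0.05,5],-0.2],[1,[0,0.05,10],-0.2],[1,[0,0.05,14],-0.2],[1,[0,0.05,16.5],-0.2],[1,[0,0.05,17.8],-0.2],[1,[0,0.05,17.8],-0.2],[-1,[0,0.05,17.8],-0.2],[-1,[0,0.05,17.8],-0.2],[-1,[0,0.05,17.8],-0.2],[-1,[0,0.05,17.8],-0.2],[-1,[0,0.05,17.8],-0.2],[-1,[0,0.05,17.8],-0.2]]' 20
python3 -m creep '[[-1,[0,0,0],0],[-1,[0,0,0],0],[-1,[0,0,0],0],[-1,[0,0,0],0]]'
python3 - <<'E'
from h import *
snap('wrist','g2',False); inhand('g2',16,27); go(484.5,-158.2,200,np.radians(88.4))
E
```

```text
clock: 14.5
eef_pos: [451.3, 400.7, 23.6]
eef_rot: [-3.142, -0.0, 0.38]
wrist_force: [0.7, -0.1, -0.8]
finger_gap: 49.8
finger_force: 0.0
clock: 14.9
eef_pos: [451.2, 400.6, 23.5]
eef_rot: [3.142, 0.0, 0.38]
wrist_force: [-0.0, -0.0, 2.1]
finger_gap: 41.2
finger_force: 20.0
toolx max 28.8 -> centre offset 1.8 tooly -20.6 22.3
toolx max 134.7 -> centre offset 107.7 tooly 38.0 52.2
toolx max 134.7 -> centre offset 107.7 tooly 24.9 50.0
shift cm [-17.63  53.14 -17.65] roll -13.33 rows>= 12 yaw 0.38 q6 1.86
```

```bash
python3 -m creep '[[-1,[0,0,-3],0],[-1,[0,0,-8],0],[-1,[0,0,-13],0],[-1,[0,0,-17.6],0],[-1,[-4.4,13.3,-17.6],-3],[-1,[-17.6,53.2,-17.6],-13.3],[-1,[-17.6,53.2,-17.6],-13.3],[-1,[-17.6,53.2,-17.6],-13.3],[-1,[-17.6,53.2,-17.6],-13.3],[-1,[-17.6,53.2,-17.6],-13.3],[-1,[-17.6,53.2,-17.6],-13.3],[-1,[-17.6,53.2,-17.6],-13.3]]'
python3 -c "
from h import *
go(484.5,-158.5,100,np.radians(88.4))"
```

```text
clock: 16.15
eef_pos: [474.0, 34.8, 199.5]
eef_rot: [3.142, -0.0, 1.479]
wrist_force: [1.0, -0.4, -1.5]
finger_gap: 40.9
finger_force: 20.0
shift cm [-19.15   2.82   9.95] roll -0.73 rows>= 5 yaw 1.479 q6 0.09
```

```bash
python3 -m creep '[[-1,[-19.1,2.8,0],-0.7],[-1,[-19.1,2.8,0],-0.7],[-1,[-19.1,2.8,0],-0.7],[-1,[-19.1,2.8,3],-0.7],[-1,[-19.1,2.8,7],-0.7],[-1,[-19.1,2.8,11],-0.7],[-1,[-19.1,2.8,14],-0.7],[-1,[-19.1,2.8,15.5],-0.7],[-1,[-19.1,2.8,16],-0.7],[-1,[-19.1,2.8,16],-0.7]]'
python3 - <<'E'
from h import *
im,p=snap('wrist','ps',False)
cv2.imwrite('pics/psc.png',cv2.resize(im[130:280,170:330][:,:,::-1],None,fx=4,fy=4,interpolation=cv2.INTER_CUBIC))
inhand('ps',39.5-23.5+16,27); go(484.5,-158.5,33,np.radians(88.4))
E
```

```text
clock: 17.15
eef_pos: [483.5, -156.3, 39.3]
eef_rot: [-3.141, -0.0, 1.534]
wrist_force: [0.2, 0.4, -1.5]
finger_gap: 40.9
finger_force: 20.0
toolx max 27.5 -> centre offset 0.5 tooly -21.3 21.7
toolx max 134.0 -> centre offset 107.0 tooly -24.9 34.0
shift cm [-0.2   0.06  0.71] roll -0.1 rows>= 1 yaw 1.534 q6 -0.35
```

View pics/psc.png

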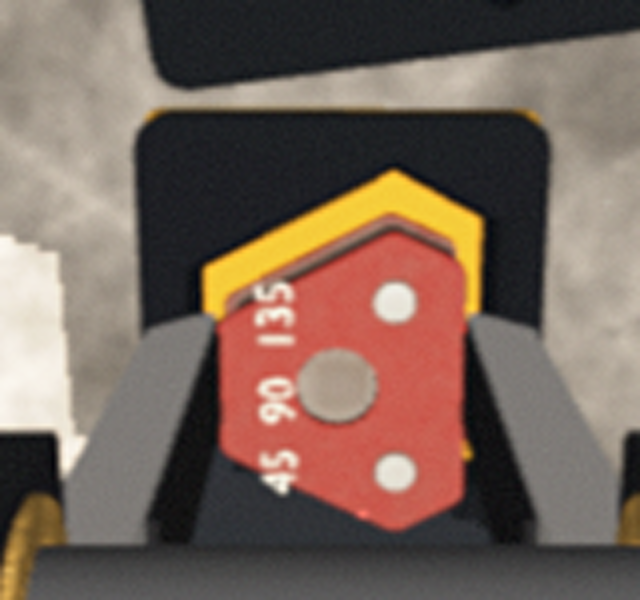

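The picture shows the small magnet centred over its cut-out, tip left, with even yellow margins. I lower it and release.

```bash
python3 -m creep '[[-1,[0,0,0.4],0],[-1,[0,0,0.65],0],[-1,[0,0,0.65],0],[-1,[0,0,0.65],0],[0,[0,0,0.65],0],[0.1,[0,0,0.65],0],[0.1,[0,0,0.65],0],[0.1,[0,0,0.65],0],[0.1,[0,0,-2],0],[0.1,[0,0,-6],0],[0.1,[0,0,-11],0],[0.1,[0,0,-16],0]]'
python3 - <<'E'
from h import *
im,p=snap('wrist','ps2',False)
for c in blobs(im,(0,90,70),(8,255,255),300,((170,90,70),(180,255,255))): P=pts(p,c,25); print(house(P,0))
for c in blobs(im,(18,130,90),(35,255,255),60): print('yel',c[:,0].mean(0),cv2.minAreaRect(pts(p,c,9)),cen(pts(p,c,9)))
cv2.imwrite('pics/ps2c.png',cv2.resize(im[100:280,130:370][:,:,::-1],None,fx=2.5,fy=2.5,interpolation=cv2.INTER_CUBIC))
E
```

```text
clock: 18.4
eef_pos: [483.2, -156.2, 201.3]
eef_rot: [-3.141, -0.0, 1.534]
wrist_force: [0.4, -0.4, 0.4]
finger_gap: 52.0
finger_force: 0.0
{'c': array([ 484.1, -159.4]), 'yaw': np.float64(3.119), 'L': 40.4, 'W': 55.4, 'sc': 0.048}
{'c': array([491.7, -50. ]), 'yaw': np.float64(-3.078), 'L': 57.2, 'W': 81.6, 'sc': 0.085}
yel [300.63888889 331.46141975] ((545.3614501953125, -406.67767333984375), (22.108304977416992, 496.31951904296875), 87.92521667480469) [ 589.25474514 -411.6813169 ]
yel [354.94039735 281.16556291] ((625.3085327148438, -328.25408935546875), (24.731325149536133, 95.30386352539062), 9.180814743041992) [ 627.53423352 -329.66623591]
yel [155.37583893 280.75838926] ((330.7886962890625, -317.1201477050781), (96.36549377441406, 26.725900650024414), 78.90644836425781) [ 327.81864578 -319.32842386]
yel [252.22123894 251.9380531 ] ((475.7968444824219, -271.3106689453125), (47.378135681152344, 48.01104736328125), 87.9260025024414) [ 475.56550585 -271.84108635]
yel [347.78873239 227.92957746] ((612.302734375, -239.33563232421875), (36.808326721191406, 34.46076202392578), 3.2080342769622803) [ 612.19637391 -240.11795185]
yel [257.77419355 168.58064516] ((484.3160095214844, -154.75439453125), (58.47235870361328, 54.71001052856445), 86.93274688720703) [ 485.37552248 -146.95335594]
yel [265.10945274  86.20895522] ((493.1937255859375, -48.12803649902344), (71.1377182006836, 96.55353546142578), 4.895044326782227) [498.41094677 -47.5384916 ]
```

View pics/ps2c.png

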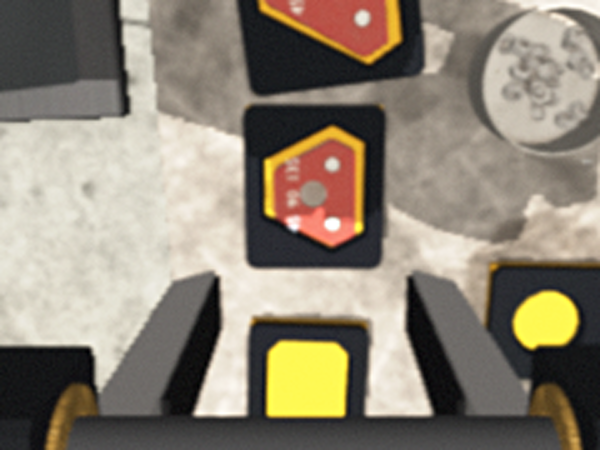

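Both magnets are seated: yellow shows all round, tin in place at (545,80) in the crop. Now the cup; I view it from nearly overhead to find its axis.

```bash
python3 -c "
from h import *
go(603,347,200,np.radians(110))"
```

```text
shift cm [50.81  9.88  0.89] roll -4.42 rows>= 11 yaw 1.535 q6 -0.35
```

```bash
python3 -m creep '[[0.3,[50.8,9.9,0.9],-4.4],[0.3,[50.8,9.9,0.9],-4.4],[0.3,[50.8,9.9,0.9],-4.4],[0.3,[50.8,9.9,0.9],-4.4],[0.3,[50.8,9.9,0.9],-4.4],[0.3,[50.8,9.9,0.9],-4.4],[0.3,[50.8,9.9,0.9],-4.4],[0.3,[50.8,9.9,0.9],-4.4],[0.3,[50.8,9.9,0.9],-4.4],[0.3,[50.8,9.9,0.9],-4.4],[0.3,[50.8,9.9,0.9],-4.4],[0.3,[50.8,9.9,0.9],-4.4]]'
cat >> h.py <<'E'
def pink(im,amin=60): return blobs(im,(0,50,50),(14,170,230),amin,((166,50,50),(180,170,230)))
E
python3 - <<'E'
from h import *
im,p=snap('wrist','cup',False)
print(p['origin'],manip.read_state()['eef_pos'])
for c in pink(im): r=cv2.minEnclosingCircle(c); P=pts(p,c,15); print(c[:,0].mean(0),cv2.contourArea(c),cv2.boundingRect(c),cen(P),cv2.minEnclosingCircle(P), cen(pts(p,c,5)),cen(pts(p,c,30)))
for c in blobs(im,(0,0,0),(180,255,40),60):
    if cv2.contourArea(c)<2000: print('blk',c[:,0].mean(0),cv2.contourArea(c),cen(pts(p,c,15)))
E
```

```text
clock: 19.65
eef_pos: [600.6, 350.0, 189.0]
eef_rot: [-3.14, -0.0, 1.921]
wrist_force: [-0.0, -0.5, -0.3]
finger_gap: 61.0
finger_force: 0.0
[577.75154104 413.39293589 354.47351704] [600.73314689 348.3367357  189.41436382]
[256.54237288 124.08474576] 323.5 (246, 114, 22, 21) [580.40597139 410.62938752] ((580.5254516601562, 410.62139892578125), 12.990079879760742) [580.48416441 410.54798384] [580.28868713 410.7514971 ]
[320.28735632  33.63218391] 77.5 (313, 26, 16, 19) [614.67983812 529.77756667] ((616.5172119140625, 529.0429077148438), 10.262481689453125) [615.76765212 533.20595156] [613.04812671 524.63497375]
[337.55114504  30.20152672] 1722.5 (295, 0, 84, 70) [640.05809462 544.19465144] ((630.328857421875, 540.9600830078125), 56.72208786010742) [641.89349092 548.04772503] [637.30501979 538.41503465]
blk [255.         325.21428571] 78.0 [677.60517872 138.53482107]
blk [254.86583463 257.56630265] 1451.5 [636.03314175 252.99675604]
blk [223.84210526  80.98245614] 302.5 [527.51207061 443.63058041]
```

```bash
python3 -c "
from h import *
go(580.4,410.7,27,np.radians(110))"
```

```text
shift cm [ 6.56  0.24 16.24] roll -0.0 rows>= 4 yaw 1.92 q6 0.12
```

```bash
python3 -m creep '[[0.3,[3,0.1,0],0],[0.3,[6.6,0.2,0],0],[0.3,[6.6,0.2,3],0],[0.3,[6.6,0.2,7],0],[0.3,[6.6,0.2,11],0],[0.3,[6.6,0.2,14.5],0],[0.3,[6.6,0.2,16.2],0],[0.3,[6.6,0.2,16.2],0],[-1,[6.6,0.2,16.2],0],[-1,[6.6,0.2,16.2],0],[-1,[6.6,0.2,16.2],0],[-1,[6.6,0.2,16.2],0]]' 8
python3 -m creep '[[-1,[0,0,0],0],[-1,[0,0,0],0],[-1,[0,0,0],0],[-1,[0,0,0],0]]'
python3 - <<'E'
from h import *
im,p=snap('wrist','gc',False)
for c in pink(im): print(c[:,0].mean(0),cv2.boundingRect(c),cen(pts(p,c,25)))
go(611.4,-239.5,180,np.radians(88))
E
```

```text
clock: 20.9
eef_pos: [580.8, 410.7, 29.7]
eef_rot: [3.14, -0.0, 1.918]
wrist_force: [1.0, 0.3, 0.2]
finger_gap: 32.8
finger_force: 0.0
clock: 21.3
eef_pos: [580.6, 410.6, 28.9]
eef_rot: [3.141, -0.0, 1.918]
wrist_force: [-0.8, -0.9, 3.9]
finger_gap: 22.5
finger_force: 8.2
[254.96923077 221.96153846] (238, 197, 34, 52) [580.1673556  412.29832117]
[389.45701357 123.71945701] (378, 100, 27, 46) [635.53221927 499.15379691]
[412.67281106 112.84331797] (398, 98, 26, 34) [647.26005137 510.51241604]
[397.24237089  56.12089202] (322, 0, 170, 126) [637.26513977 541.28215232]
shift cm [-62.16 -19.24 -15.13] roll 4.38 rows>= 14 yaw 1.918 q6 0.22
```

```bash
python3 -m creep '[[-1,[0,0,-4],0],[-1,[0,0,-9],0],[-1,[0,0,-14],0],[-1,[0,0,-18],0],[-1,[-62.2,-19.2,-18],4.4],[-1,[-62.2,-19.2,-18],4.4],[-1,[-62.2,-19.2,-18],4.4],[-1,[-62.2,-19.2,-18],4.4],[-1,[-62.2,-19.2,-18],4.4],[-1,[-62.2,-19.2,-18],4.4],[-1,[-62.2,-19.2,-18],4.4],[-1,[-62.2,-19.2,-18],4.4]]'
python3 -c "
from h import *
go(611.4,-239.5,180,np.radians(88))"
```

```text
clock: 22.55
eef_pos: [599.4, 8.9, 208.5]
eef_rot: [-3.142, -0.0, 1.535]
wrist_force: [0.7, -0.1, 0.2]
finger_gap: 22.8
finger_force: 7.9
shift cm [-24.78   2.1    2.84] roll -0.02 rows>= 6 yaw 1.535 q6 -0.01
```

```bash
python3 -m creep '[[-1,[-24.8,2.1,0],0],[-1,[-24.8,2.1,0],0],[-1,[-24.8,2.1,0],0],[-1,[-24.8,2.1,0],0],[-1,[-24.8,2.1,3],0],[-1,[-24.8,2.1,7],0],[-1,[-24.8,2.1,11],0],[-1,[-24.8,2.1,13],0],[-1,[-24.8,2.1,13],0],[-1,[-24.8,2.1,13],0]]'
python3 - <<'E'
from h import *
im,p=snap('wrist','pc',False); print(p['origin'])
for c in pink(im): print('pink',c[:,0].mean(0),cv2.boundingRect(c),cen(pts(p,c,75)))
for c in blobs(im,(18,130,90),(35,255,255),60): print('yel',c[:,0].mean(0),cv2.minAreaRect(pts(p,c,9))[:2],cen(pts(p,c,9)))
for c in blobs(im,(0,0,0),(180,255,62),400): print('dark',c[:,0].mean(0),cv2.minAreaRect(pts(p,c,16)))
go(611.4,-239.5,40,np.radians(88))
E
```

```text
clock: 23.55
eef_pos: [612.0, -237.8, 79.3]
eef_rot: [3.141, 0.0, 1.534]
wrist_force: [0.4, -0.1, 0.8]
finger_gap: 22.8
finger_force: 7.9
[ 614.74929821 -170.34598795  244.73767124]
pink [413.14423077 232.        ] (400, 222, 30, 20) [ 719.26073493 -247.08890332]
pink [254.48529412 223.76470588] (238, 198, 34, 50) [ 612.57479961 -235.90664855]
pink [472.92671395 187.52955083] (419, 152, 93, 82) [ 750.82516701 -219.9230557 ]
pink [ 94.5215311  111.77033493] (58, 75, 68, 73) [ 517.76740215 -161.6918914 ]
pink [109.48854962   5.83969466] (80, 0, 52, 21) [ 536.95210252 -106.13536611]
yel [240.43644717 331.32312404] ((591.6604614257812, -377.6726379394531), (14.585515975952148, 328.33367919921875)) [ 620.03097611 -380.84290405]
yel [208.34710744 281.90909091] ((564.2615966796875, -323.4325256347656), (61.354000091552734, 9.807802200317383)) [ 563.42280854 -324.5398473 ]
yel [301.52941176 281.81512605] ((654.6633911132812, -325.7393493652344), (9.768186569213867, 61.105567932128906)) [ 655.32978455 -327.25851301]
yel [107.35542169 238.42168675] ((475.0084533691406, -274.2757263183594), (55
[... 954 characters left out ...]
((749.1746215820312, -327.5772705078125), (96.90436553955078, 203.77232360839844), 87.90515899658203)
dark [120.43076923 270.92179487] ((471.3221435546875, -299.30224609375), (132.9396209716797, 202.200439453125), 87.87921905517578)
dark [254.20089286 224.50297619] ((612.007080078125, -257.28656005859375), (102.7701416015625, 81.06798553466797), 87.89588928222656)
dark [ 94.68831169 107.81558442] ((485.3978576660156, -158.08969116210938), (86.31952667236328, 76.15882110595703), 87.92342376708984)
dark [95.38244514 22.92789969] ((497.1714172363281, -95.02601623535156), (33.45874786376953, 93.73296356201172), 87.9565200805664)
shift cm [-0.16 -0.1   4.02] roll -0.02 rows>= 1 yaw 1.535 q6 -0.39
```

```bash
python3 -m creep '[[-1,[-0.2,-0.1,1.5],0],[-1,[-0.2,-0.1,3],0],[-1,[-0.2,-0.1,3.7],0],[-1,[-0.2,-0.1,4],0],[-1,[-0.2,-0.1,4],0],[-1,[-0.2,-0.1,4],0]]'
```

```text
clock: 24.2
eef_pos: [610.7, -239.7, 38.6]
eef_rot: [3.141, 0.0, 1.534]
wrist_force: [0.6, 0.5, -0.2]
finger_gap: 22.7
finger_force: 7.9
```

```bash
python3 -m creep '[[-1,[0,0,0.05],0],[-0.4,[0,0,0.05],0],[-0.2,[0,0,0.05],0],[0,[0,0,0.05],0],[0,[0,0,0.05],0],[0,[0,0,0.05],0],[0,[0,0,0.05],0],[0,[0,0,-3],0],[0,[0,0,-8],0],[0,[0,0,-13],0],[0,[0,0,-16],0],[0,[0,0,-16],0]]'
python3 - <<'E'
from h import *
im,p=snap('wrist','pc2',False); print(p['origin'])
for c in pink(im):
    x,y,w,h=cv2.boundingRect(c)
    if 220<x<300 and y>80: print('pink',c[:,0].mean(0),(x,y,w,h),cen(pts(p,c,20)),cen(pts(p,c,51)),cv2.minAreaRect(pts(p,c,9))[:2])
for c in blobs(im,(18,130,90),(35,255,255),60): print('yel',c[:,0].mean(0),cv2.minAreaRect(pts(p,c,9))[:2],cen(pts(p,c,9)))
E
```

```text
clock: 25.4
eef_pos: [612.0, -240.2, 204.0]
eef_rot: [3.134, 0.003, 1.534]
wrist_force: [0.4, 0.2, 0.4]
finger_gap: 46.6
finger_force: 0.0
[ 613.58159307 -172.29885103  369.19057501]
pink [252.66071429 173.5       ] (244, 163, 18, 22) [ 611.1593014  -239.73166237] [ 611.37434005 -233.74519502] ((610.6837768554688, -242.50254821777344), (28.9946346282959, 23.078161239624023))
yel [290.27685325 331.55521936] ((662.2064819335938, -494.3869323730469), (22.48436737060547, 499.43377685546875)) [ 708.21357559 -500.12259226]
yel [347.83464567 283.4488189 ] ((746.62890625, -415.9688415527344), (18.406965255737305, 91.5622329711914)) [ 749.05013026 -423.81214614]
yel [164.         279.78571429] ((472.41424560546875, -404.0531921386719), (95.22369384765625, 23.392135620117188)) [ 469.49207644 -407.8400527 ]
yel [156.36526946 209.86227545] ((474.44158935546875, -288.91363525390625), (86.28456115722656, 47.212406158447266)) [ 474.42397682 -289.38302945]
yel [252.87288136 170.58474576] ((611.4382934570312, -239.82554626464844), (34.39589309692383, 35.28630828857422)) [ 611.59602308 -236.48107839]
yel [164.17197452 112.8089172 ] ((496.02288818359375, -159.259033203125), (65.66149139404297, 31.1932373046875)) [ 502.60628509 -159.50288338]
yel [161.2283105  35.2739726] ((504.04364013671875, -70.3267593383789), (74.70246887207031, 53.19116973876953)) [515.364611   -66.32433924]
```

Cup is upright and centred in its cut-out (its silhouette is centred within 1 mm). Next, the tape, viewed from above.

```bash
python3 -c "
from h import *
im,p=load('pc2')
for c in blobs(im,(18,130,90),(35,255,255),60):
    r=cv2.minAreaRect(pts(p,c,9))
    if abs(r[0][0]-474)<2: print(r)
go(622,113,270,np.radians(10))"
```

```text
((472.41424560546875, -404.0531921386719), (95.22369384765625, 23.392135620117188), 77.04776000976562)
((474.44158935546875, -288.91363525390625), (86.28456115722656, 47.212406158447266), 85.90272521972656)
shift cm [35.29 -0.18 -6.99] roll 15.58 rows>= 10 yaw 1.534 q6 -0.39
```

```bash
python3 -m creep '[[0.6,[0,0,-7],0],[0.6,[0,0,-7],0],[0.6,[35.3,-0.2,-7],15.6],[0.6,[35.3,-0.2,-7],15.6],[0.6,[35.3,-0.2,-7],15.6],[0.6,[35.3,-0.2,-7],15.6],[0.6,[35.3,-0.2,-7],15.6],[0.6,[35.3,-0.2,-7],15.6],[0.6,[35.3,-0.2,-7],15.6],[0.6,[35.3,-0.2,-7],15.6],[0.6,[35.3,-0.2,-7],15.6],[0.6,[35.3,-0.2,-7],15.6]]'
python3 - <<'E'
from h import *
im,p=snap('wrist','tp'); print(p['origin'],manip.read_state()['eef_pos'])
for c in blobs(im,(12,110,60),(35,255,255),200):
    if c[:,0,1].mean()<260: print('yel',c[:,0].mean(0),cv2.contourArea(c),cv2.minAreaRect(pts(p,c,65)),poly(pts(p,c,65),6).round().tolist())
E
```

```text
clock: 26.65
eef_pos: [621.1, 114.0, 266.3]
eef_rot: [-3.141, 0.003, 0.169]
wrist_force: [1.0, -0.4, 0.0]
finger_gap: 75.3
finger_force: 0.0
[688.97913318 124.8770519  431.60303038] [621.09733662 113.61371984 266.46335861]
yel [250.92561983 126.42975207] 977.5 ((679.1251831054688, 128.67323303222656), (60.029296875, 31.409189224243164), 5.198676586151123) [[706.0, 146.0], [676.0, 144.0], [649.0, 140.0], [649.0, 113.0], [675.0, 112.0], [711.0, 118.0]]
yel [52.79850746 67.28358209] 1712.0 ((709.8219604492188, 387.057861328125), (56.710609436035156, 57.340919494628906), 48.94576644897461) [[719.0, 417.0], [682.0, 411.0], [681.0, 375.0], [700.0, 358.0], [724.0, 358.0], [748.0, 390.0]]
yel [153.15686275  10.49019608] 233.0 ((795.3375244140625, 266.57373046875), (14.601323127746582, 60.34894561767578), 20.45779800415039) [[809.0, 250.0], [792.0, 297.0], [785.0, 283.0], [789.0, 263.0], [794.0, 253.0], [811.0, 238.0]]
```

View pics/tp.png

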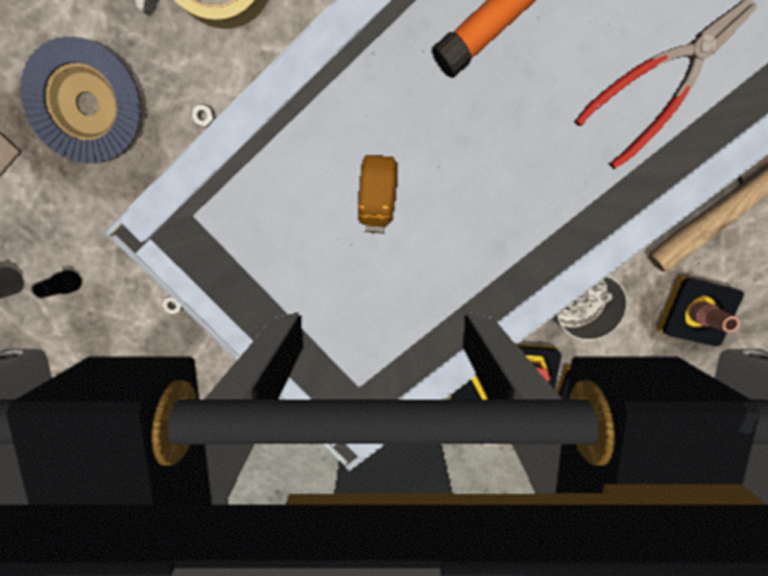

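Tape view (my last allowed picture): the tape case is at (378,190) with its tongue at (375,230) pointing at the robot, clear of the tray walls. The cup stands in its insert at (715,315). I grip it across its thickness.

```bash
python3 -c "
from h import *
go(678.3,129,52,np.radians(5.2))"
```

```text
shift cm [ 5.96 -0.56 21.43] roll 0.88 rows>= 5 yaw 0.168 q6 1.53
```

```bash
python3 -m creep '[[0.6,[3,-0.3,0],0.9],[0.6,[6,-0.6,0],0.9],[0.6,[6,-0.6,3],0.9],[0.6,[6,-0.6,7.5],0.9],[0.6,[6,-0.6,12],0.9],[0.6,[6,-0.6,12.5],0.9],[0.6,[6,-0.6,12.5],0.9]]'
python3 - <<'E'
from h import *
im,p=snap('wrist','tp2',False); print(p['origin'],manip.read_state()['eef_pos'])
for c in blobs(im,(12,110,50),(35,255,255),400):
    print('yel',c[:,0].mean(0),cv2.contourArea(c),cv2.boundingRect(c),cv2.minAreaRect(pts(p,c,65)),cv2.minAreaRect(pts(p,c,50))[:2])
go(678.3,129,52,np.radians(5.2))
E
```

```text
clock: 27.4
eef_pos: [679.2, 129.3, 142.8]
eef_rot: [3.141, 0.002, 0.095]
wrist_force: [0.3, 0.8, 1.4]
finger_gap: 74.9
finger_force: 0.0
[747.71637331 135.168308   308.10634797] [680.08126424 129.42595406 145.05959635]
yel [349.82198142 331.33126935] 2297.0 (191, 323, 319, 13) ((543.0499267578125, 13.432098388671875), (15.079551696777344, 340.2532653808594), 5.46657657623291) ((530.4218139648438, 5.9208221435546875), (16.009998321533203, 361.24737548828125))
yel [396.84574468 281.71276596] 589.0 (380, 254, 30, 57) ((602.7306518554688, -22.43354606628418), (67.62134552001953, 24.09504508972168), 21.668323516845703) ((593.7848510742188, -32.157806396484375), (71.79368591308594, 25.58173370361328))
yel [112.94146341 280.53170732] 561.5 (101, 254, 29, 57) ((575.5601806640625, 262.5083923339844), (24.499601364135742, 67.19153594970703), 81.55508422851562) ((564.937744140625, 270.36541748046875), (26.01128387451172, 71.33741760253906))
yel [254.67455621 187.64497041] 1969.5 (238, 155, 35, 65) ((687.2276611328125, 129.32046508789062), (61.2610969543457, 31.559785842895508), 4.6095871925354) ((683.4954833984375, 128.9596405029297), (65.0409927368164, 33.5070686340332))
yel [  5.03773585 131.53773585] 487.0 (0, 106, 15, 52) ((715.7344970703125, 352.25885009765625), (12.133451461791992, 45.24160385131836), 82.82689666748047) ((713.76123046875, 365.65362548828125), (12.882108688354492, 48.03309631347656))
yel [118.71038251  31.5136612 ] 699.5 (79, 0, 66, 51) ((806.3908081054688, 252.99868774414062), (19.962100982666016, 65.1506576538086), 38.40913391113281) ((810.0111083984375, 260.2689208984375), (21.193775177001953, 69.17057037353516))
shift cm [-0.19  0.03  9.31] roll 0.05 rows>= 2 yaw 0.095 q6 1.61
```

```bash
python3 -m creep '[[0.6,[-0.1,0,3],0],[0.6,[-0.1,0,6],0],[0.6,[-0.1,0,8],0],[0.6,[-0.1,0,9],0],[0.6,[-0.1,0,9.2],0],[0.6,[-0.1,0,9.2],0],[-1,[-0.1,0,9.2],0],[-1,[-0.1,0,9.2],0],[-1,[-0.1,0,9.2],0],[-1,[-0.1,0,9.2],0],[-1,[-0.1,0,9.2],0],[-1,[-0.1,0,9.2],0]]' 40
python3 -m creep '[[-1,[-0,0,0],0],[-1,[0,0,0],0],[-1,[0,0,0],0],[-1,[0,0,0],0]]'
python3 -c "
from h import *
go(474.4,-289,230,np.radians(85.9))"
```

```text
clock: 28.65
eef_pos: [678.6, 129.3, 51.6]
eef_rot: [3.142, -0.0, 0.095]
wrist_force: [0.5, -0.3, 0.3]
finger_gap: 33.3
finger_force: 39.9
clock: 29.05
eef_pos: [678.6, 129.3, 51.6]
eef_rot: [-3.142, -0.0, 0.095]
wrist_force: [-0.2, 0.6, 0.6]
finger_gap: 33.9
finger_force: 39.9
shift cm [-24.27  39.72 -17.84] roll -16.1 rows>= 10 yaw 0.095 q6 1.61
```

```bash
python3 -m creep '[[-1,[0,0,-3],0],[-1,[0,0,-8],0],[-1,[0,0,-13],0],[-1,[0,0,-18],0],[-1,[0,0,-18],0]]'
python3 -c "
from h import *
go(474.8,-283.7,200,np.radians(85.9))"
```

```text
clock: 29.55
eef_pos: [680.3, 129.6, 239.7]
eef_rot: [-3.141, -0.012, 0.095]
wrist_force: [0.5, -0.0, -1.7]
finger_gap: 33.9
finger_force: 39.9
shift cm [-24.4   39.21   3.66] roll -16.1 rows>= 10 yaw 0.095 q6 1.61
```

```bash
python3 -m creep '[[-1,[-24.4,39.2,0],-16.1],[-1,[-24.4,39.2,0],-16.1],[-1,[-24.4,39.2,0],-16.1],[-1,[-24.4,39.2,0],-16.1],[-1,[-24.4,39.2,0],-16.1],[-1,[-24.4,39.2,0],-16.1],[-1,[-24.4,39.2,0],-16.1],[-1,[-24.4,39.2,0],-16.1],[-1,[-24.4,39.2,0],-16.1],[-1,[-24.4,39.2,0],-16.1],[-1,[-24.4,39.2,0],-16.1],[-1,[-24.4,39.2,0],-16.1]]'
python3 -c "
from h import *
go(474.8,-283.7,100,np.radians(85.9))"
```

```text
clock: 30.75
eef_pos: [472.2, -284.1, 230.6]
eef_rot: [-3.141, -0.001, 1.497]
wrist_force: [-0.3, -0.1, -2.4]
finger_gap: 33.5
finger_force: 39.9
shift cm [ 0.05  0.27 13.06] roll -0.03 rows>= 3 yaw 1.497 q6 -0.53
```

```bash
python3 -m creep '[[-1,[0,0.25,4],0],[-1,[0,0.25,8],0],[-1,[0,0.25,12],0],[-1,[0,0.25,14],0],[-1,[0,0.25,14.5],0],[-1,[0,0.25,14.5],0]]'
python3 - <<'E'
from h import *
im,p=snap('wrist','pt',False); s=manip.read_state(); print(p['origin'],s['eef_pos'])
hsv=cv2.cvtColor(im,cv2.COLOR_RGB2HSV)
for c in blobs(im,(12,110,50),(35,255,255),60):
    if abs(c[:,0,0].mean()-255)<60 and c[:,0,1].mean()<290: print('yel',c[:,0].mean(0),cv2.contourArea(c),cv2.boundingRect(c),cv2.minAreaRect(pts(p,c,9)),np.round(poly(pts(p,c,9),6)).tolist(), hsv[c[:,0,1],c[:,0,0]].mean(0))
for c in blobs(im,(0,0,0),(180,255,62),200):
    if abs(c[:,0,0].mean()-255)<60 and c[:,0,1].mean()<300: P=pts(p,c,16); print('dark',c[:,0].mean(0),cv2.boundingRect(c),P.min(0),P.max(0))
E
```

```text
clock: 31.35
eef_pos: [475.5, -283.3, 86.3]
eef_rot: [-3.141, -0.001, 1.5]
wrist_force: [0.1, 0.5, -1.5]
finger_gap: 33.6
finger_force: 39.9
[ 480.75893181 -216.13908743  251.80333285] [ 475.79401564 -283.76111269   87.33395783]
yel [254.21107266 211.59515571] 5557.5 (227, 156, 57, 111) ((474.56494140625, -301.07818603515625), (109.716796875, 53.05609893798828), 85.77891540527344) [[456.0, -245.0], [448.0, -306.0], [445.0, -354.0], [497.0, -358.0], [502.0, -288.0], [499.0, -248.0]] [ 16.53979239 177.98269896 105.09688581]
yel [258.19277108  56.44578313] 879.0 (221, 12, 66, 79) ((483.5837097167969, -161.25357055664062), (58.77438735961914, 53.360450744628906), 87.49166107177734) [[464.0, -139.0], [458.0, -143.0], [456.0, -172.0], [493.0, -192.0], [509.0, -184.0], [512.0, -132.0]] [ 17.59337349 179.10843373 150.12951807]
dark [255.23006834 257.20728929] (192, 219, 127, 53) [ 410.0285  -361.01694] [ 531.8887 -301.8943]
dark [253.50867052 171.25144509] (216, 145, 76, 65) [ 441.44965 -295.34763] [ 510.3304  -233.87788]
dark [253.43121693  49.36507937] (205, 0, 95, 105) [ 446.29285 -202.9031 ] [ 520.9704  -122.91858]
```

```bash
python3 -m creep '[[-1,[-0.1,-0.05,0],0],[-1,[-0.1,-0.05,1],0],[-1,[-0.1,-0.05,1.8],0],[-1,[-0.1,-0.05,2.3],0],[-1,[-0.1,-0.05,2.5],0],[-1,[-0.1,-0.05,2.5],0],[-1,[-0.1,-0.05,2.5],0]]'
```

```text
clock: 32.1
eef_pos: [474.7, -285.1, 61.7]
eef_rot: [3.141, 0.0, 1.5]
wrist_force: [0.4, -0.6, -2.1]
finger_gap: 34.2
finger_force: 39.9
```

```bash
python3 -m creep '[[-1,[0,0,0.1],0],[-1,[0,0,0.15],0],[-1,[0,0,0.15],0]]'; python3 -m creep '[[-0.1,[0,0,0],0],[0,[0,0,0],0],[0,[0,0,0],0],[0,[0,0,0],0],[0,[0,0,0],0],[0,[0,0,0],0]]'
```

```text
clock: 32.4
eef_pos: [474.6, -285.1, 60.0]
eef_rot: [3.142, 0.0, 1.5]
wrist_force: [-0.6, 0.3, -2.4]
finger_gap: 33.4
finger_force: 39.9
clock: 33.0
eef_pos: [474.6, -285.1, 60.1]
eef_rot: [3.142, -0.0, 1.499]
wrist_force: [-0.4, -0.4, 0.3]
finger_gap: 47.0
finger_force: 0.0
```

```bash
python3 -m creep '[[0,[0,0,-3],0],[0,[0,0,-8],0],[0,[0,0,-13],0],[0,[0,0,-18],0],[0,[-2,4,-20],0],[0,[-6,4,-20],0],[0,[-6,4,-20],0],[0,[-6,4,-20],0]]'
python3 - <<'E'
from h import *
im,p=snap('wrist','fin',False); print(p['origin'],manip.read_state()['eef_pos'])
for c in blobs(im,(10,100,40),(35,255,255),100):
    print('yel',c[:,0].mean(0).round(),cv2.contourArea(c),cv2.boundingRect(c),cv2.minAreaRect(pts(p,c,9)))
for c in blobs(im,(0,100,70),(8,255,255),300,((170,100,70),(180,255,255))): print('red',house(pts(p,c,25),0))
# tape vs foam colours
hsv=cv2.cvtColor(im,cv2.COLOR_RGB2HSV)
for (z,q) in [(72,(474.5,-295))]:
    M=R.from_euler('xyz',p['attitude']).as_matrix(); d=M.T@(np.array([*q,z])-p['origin']); f,cx,cy=K(p); u,v=int(f*d[0]/d[2]+cx),int(f*d[1]/d[2]+cy); print(u,v)
    for r in range(v-75,v+75,6): print(r,hsv[r,u].tolist(),end=' ')
    print()
    for r in range(u-60,u+60,5): print(r,hsv[v,r].tolist(),end=' ')
# top view
im,p=snap('top','fint',False)
for c in blobs(im,(10,100,60),(35,255,255),15):
    q=cen(pts(p,c,9)); 
    if q[1]<0 and q[0]<700: print('top yel',q,cv2.minAreaRect(pts(p,c,9)))
E
```

```text
clock: 33.8
eef_pos: [509.9, -348.1, 259.3]
eef_rot: [-3.141, -0.001, 1.498]
wrist_force: [-0.4, 0.4, 0.3]
finger_gap: 46.9
finger_force: 0.0
[ 515.27428488 -280.96639942  424.82991293] [ 509.98841535 -347.49107775  259.58528237]
yel [290. 332.] 2682.5 (131, 322, 320, 15) ((553.339599609375, -650.981201171875), (29.945470809936523, 582.5886840820312), 85.88313293457031)
yel [346. 282.] 579.0 (334, 253, 21, 58) ((650.74462890625, -562.2787475585938), (31.755651473999023, 113.7762680053711), 4.185596466064453)
yel [164. 282.] 581.0 (156, 253, 21, 58) ((340.6708984375, -539.927490234375), (113.81137084960938, 31.884658813476562), 77.55414581298828)
yel [474. 133.] 123.5 (464, 125, 22, 16) ((846.1881103515625, -322.4986877441406), (29.286102294921875, 20.170734405517578), 24.171798706054688)
yel [228. 130.] 1899.5 (211, 99, 34, 62) ((472.7814636230469, -291.0089111328125), (90.30718994140625, 50.11909866333008), 85.32259368896484)
yel [318.  88.] 250.5 (306, 74, 27, 27) ((611.0039672851562, -239.88291931152344), (35.97972106933594, 36.99903106689453), 41.23432159423828)
yel [458.  81.] 8
[... 1246 characters left out ...]
1, 76] 244 [18, 170, 57] 249 [96, 61, 21] 254 [19, 36, 150] 259 [18, 37, 137] 264 [17, 36, 133] 269 [16, 38, 141] 274 [18, 36, 140] 279 [19, 40, 135] top yel [ 473.27859019 -294.11441158] ((473.01177978515625, -293.94110107421875), (86.76934814453125, 46.76045608520508), 87.02046203613281)
top yel [ 482.82229021 -152.67994668] ((483.23193359375, -159.12254333496094), (61.79448318481445, 54.46844482421875), 86.5693588256836)
top yel [498.46089546 -40.8524459 ] ((492.152587890625, -50.96835708618164), (72.15364074707031, 93.26132202148438), 5.601073741912842)
top yel [ 608.38177883 -239.84036089] ((610.1239013671875, -241.08203125), (34.34394836425781, 31.068328857421875), 0.39464399218559265)
```

```bash
python3 -c "
from h import *
print(manip.sign_off())"
```

```text
the job is handed in; nothing more can be done
None
```

Both magnets, the pink gas cup and the tape measure are in their cut-outs and the job is handed in at about 34 s; the tin and the black look-alike were left alone. The tape measure's seating was checked only by measurements, as my 14 pictures were used up.

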